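Rack four specimen mounts and close the retaining bar

ROBOT

A 6-joint arm with a two-finger parallel gripper is mounted at the origin on the work surface. World frame = base frame: x ahead of the robot, y to its left, z up, the work surface at z = 0. Lengths are in m, angles in rad, forces in N, time in s.
With the tool pointing down it reaches from about 0.3 to 0.825 m from the base axis. Payload 5.4 kg.
Tool frame: the origin (TCP) lies at the very end of the fingers, on their centre line; the grasp point (between the pads) lies 19 mm behind it; z points along the fingers, y is the line along which they close (so a half turn about z gives the same grasp; the last joint's range is limited). The gripper opens to 92 mm and grips with 3 to 60 N. Pads are 20 mm wide; open, the fingers measure 128 mm over their backs; the gripper's body (75 mm by 189 mm) begins 69 mm behind the grasp point.
Start: joints at [1.078, 0.158, 1.597, -0, 1.386, -0.21], TCP at [0.16, 0.552, 0.215] pointing down, gripper open.
Joint ranges: [-2.91, 2.91], [-0.94, 2.29], [0.18, 2.7], [-1.29, 4.43], [0.17, 2.64], [-3, 3]. Speed limits (rad/s): [2.57, 2.57, 3.14, 3.14, 3.14, 3.14].

INTERFACE

Orientations are given as a rotation vector (axis times angle).
In Python, from workcell import bot gives the robot as it stands. Calls block until the motion is done:
- bot.goto(position, orientation): joint-space move of the TCP to a pose.
- bot.line_to(position, rot=None, max_speed=0.15): straight line of the TCP; rot=None keeps the orientation; max_speed is the mean speed in m/s.
- bot.set_joints(angles): joint-space move.
- bot.set_gripper(opening, newtons=None): opening from 0.0 (shut) to 1.0 (fully open); newtons is the grip in N (None keeps the last); returns when the fingers have stopped.
- bot.hold(seconds).
- bot.inverse_kinematics(position, orientation): joint angles nearest the present ones, or None.
- bot.read_camera(name): name is "scene" or "side" or "wrist"; returns a dict with "pixels" (400x640x3 uint8, blue, green, red), "fx", "fy", "cx", "cy" (pixels), "R" (3x3) and "t" (3): a world point X has camera coordinates R X + t. Camera axes: x right, y down, z forward; pixel columns grow to the right and rows downward; lengths in m; the calibration is good to about 2 mm. A picture is of the moment at which its call begins. There is no depth.
A pose or a line that the arm cannot do raises bot.MotionError and nothing moves.
- bot.job_done(): hands the job in; it is judged then, once.
Readings, each from a call of its own:
- bot.current_clock(): time.
- bot.current_joints(): joint angles.
- bot.current_joint_vel(): joint speeds.
- bot.current_effort(): joint torques, N m.
- bot.current_ee_pos(): TCP position.
- bot.current_tool_rot(): TCP orientation.
- bot.current_contact_force(): force on the tool from outside, world axes, zero at the start.
- bot.current_ft_torque(): the same for the moment, N m.
- bot.current_opening(): opening from 0.0 (shut) to 1.0 (fully open).
- bot.current_grip_force(): force on a finger pad.
Only numpy, scipy, OpenCV 4.12 (cv2) and the standard library are available. Lean on these libraries where they do the work, as an engineer would, in place of code of your own. Each camera call takes 0.05 s, during which the arm holds its last target. There are 200 camera calls.

TASK

Take the two yellow and the two black specimen mounts off the blue mat and stand them in the tray in a neat grid: yellow ones on the yellow strip, black ones on the black strip, one inside each ring outline, polished side up, set down rather than dropped. Then, with all four in place, swing the retaining bar with the red knob over them until its nose is fully home in the catch. Leave the green mount and everything else on the bench where it is.

Things in the scene. Friction and masses are not known exactly. Their poses are not given: they have to be found in the camera images.
- tray: aluminium loading tray fixed to the bench: base plate 300 x 160 x 5 mm, the two strips side by side in its middle (centre lines at y = +34 and -34 mm), hinge post at its far end, catch at its near end. Side rails 4 mm wide at y = +-74 mm rise to 11 mm. Origin: centre of the underside; x runs from the catch to the hinge post, y to the left, z up
- catch (a point): middle of the slot of the dark steel catch, at tray x = -133 mm, y = 0, 38 mm above the bench. The catch is 26 mm long (tray x), 30 mm wide and 47 mm high; its slot is open towards the tray's -y, and the bar's nose swings into it sideways
- yellow_strip: flat yellow strip 150 x 58 x 3 mm, fixed on the tray plate with its long side along the tray's x; carries two blue ring outlines 68 mm apart. Which strip lies on the left and which on the right changes. Origin: centre of its underside, 5 mm above the bench
- black_strip: flat black strip 150 x 58 x 3 mm, fixed on the tray plate with its long side along the tray's x; carries two white ring outlines 68 mm apart. Which strip lies on the left and which on the right changes. Origin: centre of its underside, 5 mm above the bench
- yellow_ring_near (a point): centre of the near (catch end) ring on the yellow strip, on the strip's top surface, 8 mm above the bench; a blue ring outline of 44 mm inside diameter, 2 mm wide. Axes parallel to the tray's
- yellow_ring_far (a point): centre of the far (hinge end) ring on the yellow strip, on the strip's top surface, 8 mm above the bench; a blue ring outline of 44 mm inside diameter, 2 mm wide. Axes parallel to the tray's
- black_ring_near (a point): centre of the near (catch end) ring on the black strip, on the strip's top surface, 8 mm above the bench; a white ring outline of 44 mm inside diameter, 2 mm wide. Axes parallel to the tray's
- black_ring_far (a point): centre of the far (hinge end) ring on the black strip, on the strip's top surface, 8 mm above the bench; a white ring outline of 44 mm inside diameter, 2 mm wide. Axes parallel to the tray's
- yellow_1: yellow resin specimen mount: an upright cylinder 32 mm in diameter and 24 mm high, about 50 g, with a small square of bright metal flush in its top face. Origin: centre of its underside, z up. Starts standing on the blue mat
- yellow_2: yellow resin specimen mount: an upright cylinder 32 mm in diameter and 24 mm high, about 50 g, with a small square of bright metal flush in its top face. Origin: centre of its underside, z up. Starts standing on the blue mat
- black_1: black resin specimen mount: an upright cylinder 32 mm in diameter and 24 mm high, about 50 g, with a small square of bright metal flush in its top face. Origin: centre of its underside, z up. Starts standing on the blue mat
- black_2: black resin specimen mount: an upright cylinder 32 mm in diameter and 24 mm high, about 50 g, with a small square of bright metal flush in its top face. Origin: centre of its underside, z up. Starts standing on the blue mat
- bar (a joint): angle of the steel retaining bar about its upright hinge, rad: 0 = closed, nose stopped at the back of the catch's slot; it grows as the bar swings out to the tray's right (-y), up to 1.6; starts open, between 1.1 and 1.4. It turns level and stays where it is left; friction is light (under 1 N at the knob)
- bar_middle (a point): point on the bar's underside 130 mm from the hinge, 36 mm above the bench. The flat bar is 4 mm thick, 270 mm long from the hinge, 20 mm wide, widening to 46 mm from 75 to 185 mm from the hinge. It passes 4 mm above mounts standing on the strips; closed, it lies along the middle of the tray over the inner edges of both rows
- bar_knob (a point): middle of the red knob near the bar's free end, 215 mm from the hinge axis: an upright red cylinder 16 mm in diameter and 32 mm high, standing on the bar from 40 to 72 mm above the bench; this point is 56 mm above the bench. Grip it or push it sideways to swing the bar
- bar_hinge (a point): the bar's upright hinge axis, at tray x = +130 mm, y = 0, 36 mm above the bench; the post there rises to 50 mm. With the bar at angle a, the knob's offset from here is 215 mm x (-cos a, -sin a) in the tray's x and y
- green_spare: green resin specimen mount: an upright cylinder 32 mm in diameter and 24 mm high, about 50 g, with a small square of bright metal flush in its top face. Origin: centre of its underside, z up. Starts standing on the blue mat. It belongs to another batch and stays on the mat
- mat: blue mat fixed to the bench, 290 x 200 x 3 mm; the mounts start on its top, 3 mm above the bench. Origin: centre of the underside
- bulb: red rubber bulb standing on its flat end, 54 mm wide, 85 mm high; bystander. Origin: centre of the underside
- beaker: empty glass beaker, 76 mm wide, 100 mm high; bystander. Origin: centre of the underside
- dish: clear shallow dish, 90 mm wide, 16 mm high; bystander. Origin: centre of the underside
- bottle: amber bottle with a blue cap, 60 mm wide, 125 mm high; bystander. Origin: centre of the underside
- spatula: spatula 200 mm long lying flat; bystander. Origin: under the tool, near its middle

How it is judged:
On the way, in this order (a step that is already met when the one before it is completed fails the run):
1. all four mounts stand released inside their rings, yellow on yellow and black on black (((distance between yellow_1 and yellow_ring_near below 0.007 m and distance between yellow_2 and yellow_ring_far below 0.007 m) or (distance between yellow_1 and yellow_ring_far below 0.007 m and distance between yellow_2 and yellow_ring_near below 0.007 m)) and ((distance between black_1 and black_ring_near below 0.007 m and distance between black_2 and black_ring_far below 0.007 m) or (distance between black_1 and black_ring_far below 0.007 m and distance between black_2 and black_ring_near below 0.007 m)) and angle between each of yellow_1, yellow_2, black_1, black_2's own z axis and vertical below 0.1 rad and contact force between the fingers and yellow_1 below 0.05 N and contact force between the fingers and yellow_2 below 0.05 N and contact force between the fingers and black_1 below 0.05 N and contact force between the fingers and black_2 below 0.05 N), for 0.2 s.
2. the retaining bar is fully home in the catch (value of joint bar below 0.05 rad), for 0.2 s.
At the end, for the whole second after the job is handed in: Each ring holds one mount of its strip's colour, upright (within 0.1 rad), standing on the strip, released and at rest, its centre within 7 mm of the ring's centre; the bar is closed to within 0.05 rad (all of step 1 and value of joint bar below 0.05 rad and linear speed of each of yellow_1, yellow_2, black_1, black_2 below 0.02 m/s); the robot touches nothing.
It fails at once if a bystander is moved by more than 30 mm (distance of any of green_spare, bulb, beaker, dish, bottle, spatula from where it was at the start of the episode above 0.03 m).
It fails at once if a mount is let go or thrown with its underside more than 35 mm above the bench (27 mm above the strips) ((height (world z) of yellow_1 above 0.035 m and contact force between the fingers and yellow_1 below 0.001 N) or (height (world z) of yellow_2 above 0.035 m and contact force between the fingers and yellow_2 below 0.001 N) or (height (world z) of black_1 above 0.035 m and contact force between the fingers and black_1 below 0.001 N) or (height (world z) of black_2 above 0.035 m and contact force between the fingers and black_2 below 0.001 N)).
It also fails if it takes over 64 s, if anything falls off the work surface, if the arm or the gripper's body presses on something with over 40 N, if the wrist force passes 120 N, or if a joint passes its speed limit or range.

## Working session

There is one attempt and no reset: what is moved stays moved. The work goes in short steps, each a Python script; the robot and the scene stay as the last script left them, time stands still between calls to the robot, and variables do not carry over. Pictures are saved under pics/ and viewed, at most 10 in all, crops included, and the job is handed in when it is done.

```bash
mkdir -p pics; ls; python3 - <<'E'
from workcell import bot
import cv2
for n in("scene","side","wrist"):
    c=bot.read_camera(n); cv2.imwrite(f"pics/{n}0.png",c["pixels"])
    print(n,c["fx"],c["fy"],c["cx"],c["cy"],(-c["R"].T@c["t"]).round(3),c["R"].round(3).tolist())
print(bot.current_clock(),bot.current_tool_rot())
E
```

```text
pics
scene 426.0209630163817 426.0209630163817 317.25942731675593 197.66381503423776 [ 1.187 -0.15   0.889] [[0.139, 0.99, -0.008], [0.785, -0.115, -0.609], [-0.604, 0.078, -0.793]]
side 424.3447573515234 424.3447573515234 315.5032513960191 202.4796441898532 [ 0.09  -0.829  0.89 ] [[0.863, -0.505, 0.006], [-0.333, -0.578, -0.745], [0.38, 0.64, -0.667]]
wrist 302.30652312520095 302.30652312520095 319.88919853098656 202.98585624873192 [0.084 0.573 0.384] [[0.279, 0.96, -0.002], [0.922, -0.267, 0.28], [0.268, -0.08, -0.96]]
0.15 [-4.42733606e-01 -3.10973032e+00  2.10727189e-03]
```

View pics/scene0.png

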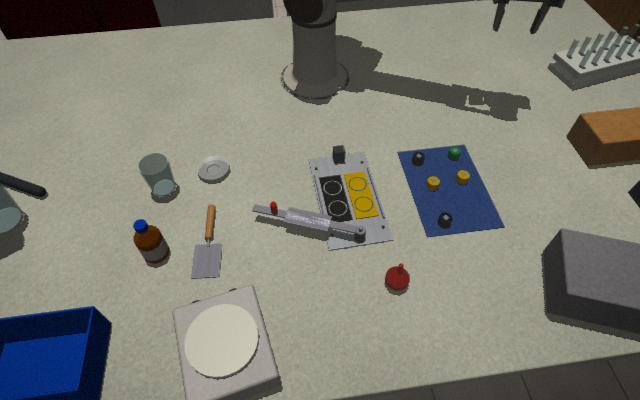

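View pics/side0.png

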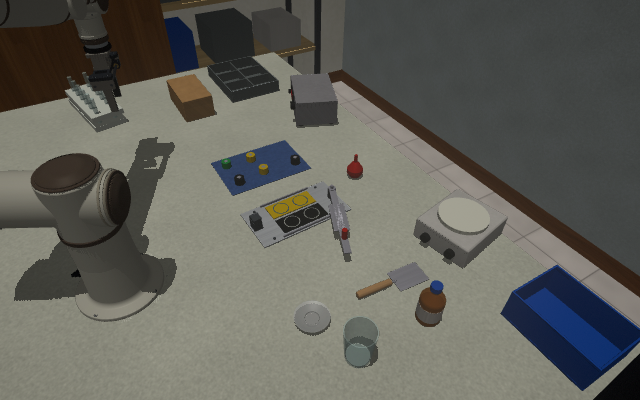

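View pics/wrist0.png

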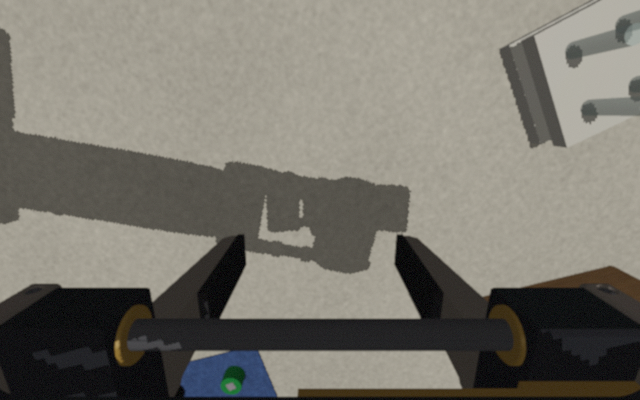

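The scene view shows:
- Mounts: black (418,158) and (446,219), yellow (433,184) and (463,177), green (455,153).
- Rings: black (333,187) and (337,208), yellow (358,185) and (364,204).
- Bar: knob (274,208), hinge (361,232).

The side view shows the same layout. In the wrist view the fingers cover the rows below about 235, so targets have to sit in the upper half.

```bash
cat > h.py <<'E'
import numpy as np, cv2
from workcell import bot
from scipy.spatial.transform import Rotation as Ro
def ray(c,uv):
    d=np.array([(uv[0]-c["cx"])/c["fx"],(uv[1]-c["cy"])/c["fy"],1.])
    return -c["R"].T@c["t"], c["R"].T@d
def plane(c,uv,z):
    o,d=ray(c,uv); return o+d*(z-o[2])/d[2]
def tri(cs,uvs):
    """least-squares meeting point of rays, and the largest miss"""
    A=np.zeros((3,3));b=np.zeros(3);P=[]
    for c,uv in zip(cs,uvs):
        o,d=ray(c,uv);d=d/np.linalg.norm(d);M=np.eye(3)-np.outer(d,d);A+=M;b+=M@o;P.append((M,o))
    X=np.linalg.solve(A,b); return X,max(np.linalg.norm(M@(X-o)) for M,o in P)
def proj(c,X):
    p=c["R"]@X+c["t"]; return np.array([c["fx"]*p[0]/p[2]+c["cx"],c["fy"]*p[1]/p[2]+c["cy"]])
def down(yaw):
    """tool pointing down, tool y axis at angle yaw+90deg in world (camera on the -x side at yaw 0)"""
    x=np.array([-np.cos(yaw),-np.sin(yaw),0]);z=np.array([0,0,-1.])
    return Ro.from_matrix(np.c_[x,np.cross(z,x),z]).as_rotvec()
E
python3 - <<'E'
from h import *
S,D=bot.read_camera("scene"),bot.read_camera("side")
pts=dict(bn=((333,187),None),bf=((337,208),None),yn=((358,185),None),yf=((364,204),None),
 b1=((418,154),None),b2=((446,215),None),y1=((433,181),None),y2=((463,174),None),g=((455,150),None))
Z=dict(bn=.008,bf=.008,yn=.008,yf=.008)
for k,(u,_) in pts.items(): print(k,plane(S,u,Z.get(k,.027))[:2].round(3))
for k,a,b in (("knob",(274,207),(345,233)),("catch",(339,149),(256,216)),("hinge",(361,230),(332,189)),("b1",(418,154),(239,177)),("y1",(433,181),(264,167)),("bulb",(398,280),(355,170))):
    X,e=tri((S,D),(a,b)); print(k,X.round(3),round(e,4))
print(bot.current_tool_rot(),down(-.28))
E
```

```text
bn [ 0.486 -0.017]
bf [ 0.556 -0.018]
yn [0.489 0.05 ]
yf [0.554 0.053]
b1 [0.42  0.231]
b2 [0.63  0.241]
y1 [0.52  0.243]
y2 [0.508 0.329]
g [0.42  0.337]
knob [ 0.569 -0.177  0.059] 0.0015
catch [0.391 0.014 0.049] 0.0007
hinge [0.651 0.021 0.037] 0.0024
b1 [0.425 0.228 0.032] 0.0015
y1 [0.521 0.242 0.027] 0.0013
bulb [0.782 0.081 0.021] 0.0007
[-4.42742098e-01 -3.10992567e+00  1.36083343e-03] [0.43838762 3.1108553  0.        ]
```

```bash
python3 - <<'E'
from h import *
import pickle
out=[]
bot.goto([0.61,0.27,0.215],down(0)); 
c=bot.read_camera("wrist"); out.append(c)
cv2.imwrite("pics/w1.png",c["pixels"])
bot.line_to([0.61,0.05,0.215],max_speed=.25)
c=bot.read_camera("wrist"); out.append(c)
cv2.imwrite("pics/w2.png",c["pixels"])
pickle.dump(out,open("w.pkl","wb")); print(bot.current_clock(),bot.current_joints().round(2),bot.current_ee_pos())
E
```

```text
3.3 [-0.11  0.25  1.49  0.    1.4  -1.69] [0.60990257 0.05132511 0.21498876]
```

View pics/w1.png

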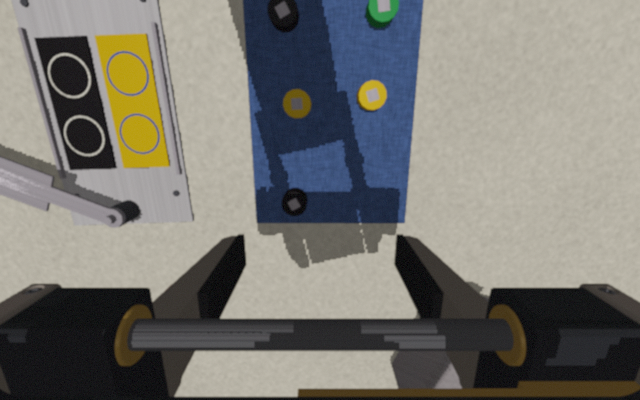

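View pics/w2.png

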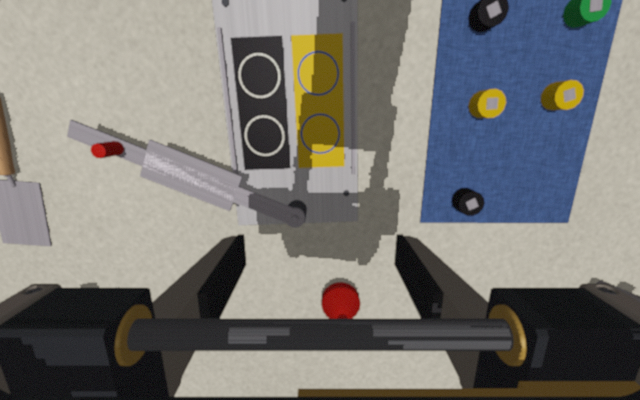

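The two wrist views agree with each other. In w2:
- Squares: black (491,9) and (472,203), yellow (491,103) and (566,95).
- Rings: black (260,75) and (264,135), yellow (318,73) and (320,133).
- Bar: knob (105,150), hinge (297,213).

Next I'll refine these points with masks and triangulate them.

```bash
cat > m.py <<'E'
from h import *
def square(img,uv,r=13):
    u,v=map(int,uv); y0,x0=max(0,v-r),max(0,u-r); p=img[y0:v+r,x0:u+r]
    h=cv2.cvtColor(p,cv2.COLOR_BGR2HSV); g=h[...,2].astype(int)-h[...,1]  # bright and grey
    t,m=cv2.threshold(np.clip(g,0,255).astype(np.uint8),0,255,cv2.THRESH_OTSU)
    n,l,s,c=cv2.connectedComponentsWithStats(m)
    q=[i for i in range(1,n) if 25<s[i,4]<260]
    i=min(q,key=lambda i:np.hypot(*(c[i]+[x0-u,y0-v]))); return c[i]+[x0,y0],s[i,4]
def ring(img,uv,kind,r=27):
    """ring outline: points first met going outwards from the middle, ellipse fit"""
    u,v=uv; p=cv2.GaussianBlur(img,(3,3),0).astype(int)
    pts=[]
    for a in np.arange(0,2*np.pi,.1):
        rr=np.arange(13,r,.5); X=u+rr*np.cos(a); Y=v+rr*np.sin(a)
        P=np.array([p[int(round(y)),int(round(x))] for x,y in zip(X,Y)])
        s=P.sum(1) if kind=="w" else P[:,0]*1.-(P[:,2]+P[:,1])/2
        s=s-np.median(s); k=s.argmax()
        if s[k]>20: pts.append((X[k],Y[k]))
    pts=np.array(pts,np.float32)
    for _ in range(2):
        e=cv2.fitEllipse(pts); d=np.hypot(*(pts-e[0]).T); pts=pts[abs(d-np.median(d))<3]
    return np.array(e[0]),np.round(e[1],1)
def strip(img,col,win):
    """corner-based centre of a strip: largest blob in the window"""
    x0,y0,x1,y1=win; h=cv2.cvtColor(img[y0:y1,x0:x1],cv2.COLOR_BGR2HSV)
    m=((h[...,0]>18)&(h[...,0]<35)&(h[...,1]>150)) if col=="y" else (h[...,2]<50)
    m=cv2.morphologyEx(m.astype(np.uint8),cv2.MORPH_CLOSE,np.ones((5,5)))
    c=max(cv2.findContours(m,0,2)[0],key=cv2.contourArea)
    return c.reshape(-1,2)+[x0,y0]
E
python3 - <<'E'
from m import *
import pickle
A,B=pickle.load(open("w.pkl","rb"))
g={"b1":((283,9),(491,9)),"b2":((294,203),(472,203)),"y1":((296,104),(491,103)),"y2":((372,96),(566,95)),"g":((384,5),(596,5))}
R={}
for k,(a,b) in g.items():
    (pa,na),(pb,nb)=square(A["pixels"],a),square(B["pixels"],b)
    X,e=tri((A,B),(pa,pb)); R[k]=X; print(k,pa.round(1),na,pb.round(1),nb,X.round(4),round(e,4),[plane(c,p,.027)[:2].round(4) for c,p in((A,pa),(B,pb))])
g={"bn":((69,76),(260,75)),"bf":((84,136),(264,135)),"yn":((127,73),(318,73)),"yf":((139,133),(320,133))}
for k,(a,b) in g.items():
    kd="w" if k[0]=="b" else "b"
    (pa,na),(pb,nb)=ring(A["pixels"],a,kd),ring(B["pixels"],b,kd)
    X,e=tri((A,B),(pa,pb)); R[k]=X; print(k,pa.round(1),na,pb.round(1),nb,X.round(4),round(e,4),[plane(c,p,.008)[:2].round(4) for c,p in((A,pa),(B,pb))])
for i,j in (("bn","bf"),("yn","yf"),("bn","yn"),("bf","yf")): d=R[j]-R[i]; print(i,j,np.linalg.norm(d).round(4),np.arctan2(d[1],d[0]).round(3))
print("hinge top",plane(B,(297,213),.05)[:2],"knob top",plane(B,(97,150),.072)[:2])
c=cv2.minAreaRect(np.float32([plane(B,p,.008)[:2] for p in strip(B["pixels"],"y",(285,25,360,175))])); print("ystrip",c)
pickle.dump(R,open("R.pkl","wb"))
E
```

```text
b1 [282.    9.4] 176 [493.5   8.9] 177 [0.4252 0.2303 0.0275] 0.0001 [array([0.4251, 0.2303]), array([0.4249, 0.2306])]
b2 [293.4 203.9] 104 [471.7 203.7] 117 [0.6359 0.2374 0.028 ] 0.0 [array([0.6362, 0.2373]), array([0.6362, 0.2379])]
y1 [296.5 103.5] 96 [491.8 103.2] 130 [0.5182 0.2435 0.0274] 0.0 [array([0.5182, 0.2435]), array([0.5182, 0.2437])]
y2 [372.3  94.6] 138 [569.3  94.5] 134 [0.5088 0.3284 0.0277] 0.0001 [array([0.5087, 0.3285]), array([0.5088, 0.3289])]
g [383.3   5.3] 145 [595.6   5. ] 141 [0.4214 0.3354 0.0276] 0.0 [array([0.4212, 0.3355]), array([0.4213, 0.3359])]
bn [68.7 75.2] [36.3 46. ] [259.  75.] [39.  42.6] [ 0.4869 -0.0203  0.0094] 0.0 [array([ 0.4868, -0.0213]), array([ 0.4867, -0.0205])]
bf [ 83.7 135.4] [33.9 41.9] [264.  135.2] [36.7 38.6] [ 0.5549 -0.018   0.0088] 0.0 [array([ 0.5549, -0.0187]), array([ 0.5549, -0.0182])]
yn [127.1  73. ] [37.4 44.4] [317.9  72.8] [39.2 42.7] [0.4845 0.0477 0.0093] 0.0 [array([0.4843, 0.0469]), array([0.4843, 0.0477])]
yf [139.1 133.3] [34.8 41. ] [319.9 133.2] [37.2 38.2] [0.5523 0.05   0.0089] 0.0 [array([0.5524, 0.0495]), array([0.5524, 0.05  ])]
bn bf 0.068 0.033
yn yf 0.0679 0.035
bn yn 0.068 1.607
bf yf 0.0681 1.608
hinge top [0.64099428 0.02344507] knob top [ 0.56587319 -0.17907013]
ystrip ((0.5187070369720459, 0.04895177483558655), (0.14880305528640747, 0.05658351629972458), 1.877200722694397)
```

Every measurement checks out:
- Ring spacing is 68.0 mm and the strip is 149 × 57 mm.
- Tops sit at about 27.5 mm and rings at about 9 mm.
- Tray yaw is 0.034, and the bar angle is about 1.14.

I'll do the first pick and place with a check.

```bash
cat > pp.py <<'E'
from m import *
import pickle
R=pickle.load(open("R.pkl","rb")); YAW=.034; ROT=down(YAW)
def check(X,name):
    c=bot.read_camera("wrist"); p,n=square(c["pixels"],proj(c,X),16); Q=plane(c,p,X[2])
    print(name,"px",p.round(1),n,"off mm",((Q-X)[:2]*1e3).round(1)); return c
def pick_place(m,r,dx=0.):
    g=R[m][:2]; q=R[r][:2]; bot.set_gripper(.62,15)
    bot.goto([*g,.10],ROT); c=check(np.array([*g,.027]),m)
    bot.line_to([*g,.009],max_speed=.15); bot.set_gripper(0,15)
    print(" opening",round(bot.current_opening(),3),"grip",round(bot.current_grip_force(),1),"z",bot.current_ee_pos()[2].round(4))
    assert .25<bot.current_opening()<.45
    bot.line_to([*g,.07],max_speed=.2); bot.line_to([*q,.07],max_speed=.3)
    assert .25<bot.current_opening()<.45
    bot.line_to([*q,.025],max_speed=.12); bot.line_to([*q,.0145],max_speed=.03)
    print(" ee",bot.current_ee_pos().round(4),"F",bot.current_contact_force().round(1))
    bot.set_gripper(.5); bot.line_to([*q,.10],max_speed=.15)
    c=check(np.array([*q,.032]),r); cv2.imwrite(f"pics/p_{r}.png",c["pixels"])
    print(" t",bot.current_clock())
E
python3 - <<'E'
from pp import *
pick_place("y1","yn")
E
```

```text
y1 px [321.7 208.9] 192 off mm [-0.8 -0.1]
 opening 0.341 grip 15.0 z 0.0096
 ee [0.4847 0.0476 0.0146] F [-0.1 -0.3  1.7]
yn px [319.8 214.2] 193 off mm [-0.8 -0.9]
 t 9.7
```

View pics/p_yn.png

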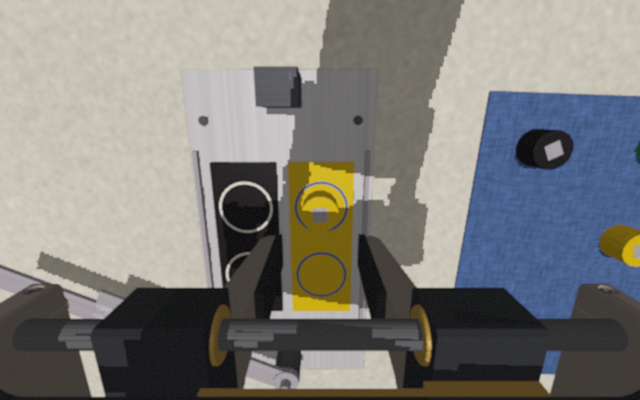

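The yellow mount stands in its near ring at (320,210), about 1 mm off centre. The fingers are clear of it. Next come the other three.

```bash
python3 - <<'E'
from pp import *
pick_place("y2","yf")
pick_place("b1","bn")
pick_place("b2","bf")
bot.goto([0.61,0.0,0.215],ROT)
c=bot.read_camera("wrist"); cv2.imwrite("pics/all.png",c["pixels"])
for r in("yn","yf","bn","bf"):
    X=np.array([*R[r][:2],.032]); p,n=square(c["pixels"],proj(c,X)); print(r,p.round(1),n,((plane(c,p,.032)-X)[:2]*1e3).round(1))
print(bot.current_clock(),bot.current_joints().round(2))
E
```

```text
y2 px [322.4 211.1] 196 off mm [-0.6  0.1]
 opening 0.345 grip 15.0 z 0.0097
 ee [0.5525 0.05   0.0146] F [-0.6 -0.4  1.4]
yf px [319.7 214.2] 197 off mm [-0.7 -1. ]
 t 16.2167
b1 px [321.7 210.3] 218 off mm [-0.4  0. ]
 opening 0.342 grip 15.0 z 0.0096
 ee [ 0.4871 -0.0203  0.0146] F [0.  0.3 0.1]
bn px [319.4 214.4] 235 off mm [-0.5 -1.1]
 t 22.4417
b2 px [322.4 211.8] 213 off mm [-0.3 -0. ]
 opening 0.347 grip 15.0 z 0.0098
 ee [ 0.5551 -0.0181  0.0147] F [0.8 0.2 0.4]
bf px [319.5 214.5] 224 off mm [-0.5 -1. ]
 t 28.9583
yn [367.8  71.7] 116 [-0.6 -1.1]
yf [365.2 136.2] 91 [-0.4 -1.1]
bn [304.8  71.9] 160 [-0.6 -1.1]
bf [304.  136.2] 108 [-0.6 -2.8]
29.5917 [-0.2   0.25  1.5  -0.    1.4  -1.8 ]
```

View pics/all.png

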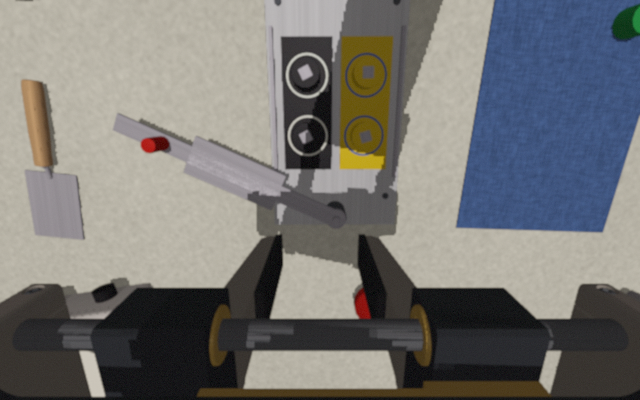

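All four mounts stand in their rings, with squares at (368,72), (365,136), (305,72) and (304,136), and the knob is at (152,145). Now I'll close the bar.

```bash
python3 - <<'E'
from pp import *
C=np.mean([R[k] for k in("yn","yf","bn","bf")],0)[:2]
H=C+.130*np.array([np.cos(YAW),np.sin(YAW)])
K=lambda a,z:np.array([*(H-.215*np.array([np.cos(a+YAW),np.sin(a+YAW)])),z])
a0=1.14; print("hinge",H.round(4),"knob",K(a0,0).round(4))
rot=lambda a:down(YAW+a/2)
bot.set_gripper(.5,8)
bot.goto(K(a0,.12),rot(a0)); bot.line_to(K(a0,.047),max_speed=.15); bot.set_gripper(0,8)
o=bot.current_opening(); print("open",round(o,3),"grip",bot.current_grip_force(),"F",bot.current_contact_force().round(1))
assert .1<o<.25
for a in np.linspace(a0,-.01,9)[1:]:
    bot.line_to(K(a,.047),rot=rot(a),max_speed=.12)
    print(round(a,2),bot.current_contact_force().round(1),round(bot.current_opening(),3))
print(bot.current_ee_pos().round(4),bot.current_clock())
bot.hold(.3)
bot.set_gripper(.5); p=bot.current_ee_pos(); bot.line_to([p[0],p[1],.15],max_speed=.2)
bot.goto([0.6,0.02,0.235],ROT)
c=bot.read_camera("wrist"); cv2.imwrite("pics/end.png",c["pixels"]); print(bot.current_clock(),bot.current_contact_force())
E
```

```text
hinge [0.6496 0.0193] knob [ 0.5665 -0.179   0.    ]
open 0.17 grip 8.0003821849823 F [-0.8  1.2  2.9]
1.0 [ 0.2 -1.3  1.7] 0.171
0.85 [-1.2 -1.4  2.8] 0.169
0.71 [-2.  -1.2  2.7] 0.172
0.56 [-1.2 -0.8  2.2] 0.171
0.42 [-1.7 -0.2 -0.3] 0.174
0.28 [-1.4 -0.5  0. ] 0.17
0.13 [-1.6 -0.3 -0.8] 0.169
-0.01 [-2.9 -3.2 -1.4] 0.17
[0.4345 0.0128 0.0468] 35.1167
37.5083 [-0.58187449 -0.04473008 -0.31707513]
```

View pics/end.png

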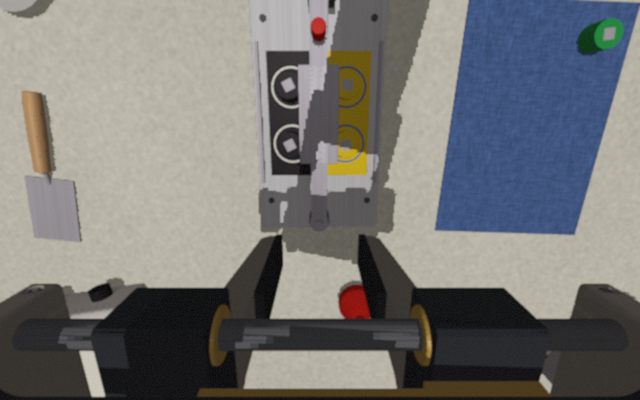

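The picture shows the bar lying along the tray with the knob at (318,27), and all four mounts in place. One numeric check before I hand in.

```bash
python3 - <<'E'
from pp import *
c=bot.read_camera("wrist"); h=cv2.cvtColor(c["pixels"][:60,290:345],cv2.COLOR_BGR2HSV)
m=((h[...,0]<8)|(h[...,0]>172))&(h[...,1]>140)&(h[...,2]>50); v,u=np.nonzero(m)
K=plane(c,(u.mean()+290,v.mean()),.056)
C=np.mean([R[k] for k in("yn","yf","bn","bf")],0)[:2]; H=C+.130*np.array([np.cos(YAW),np.sin(YAW)])
d=H-K[:2]; a=np.arctan2(d[1],d[0])-YAW
print("knob",K.round(4),"r",np.linalg.norm(d).round(4),"angle",a.round(3))
for r in("yn","yf","bn","bf"):
    X=np.array([*R[r][:2],.032]); p,n=square(c["pixels"],proj(c,X),9); print(r,n,((plane(c,p,.032)-X)[:2]*1e3).round(1))
if abs(a)<.03: print(bot.job_done(),bot.current_clock())
E
```

```text
knob [0.4342 0.0117 0.056 ] r 0.2155 angle 0.001
yn 90 [-0.5 -1.1]
yf 92 [ 1.  -1.2]
bn 134 [-0.3 -1.2]
bf 114 [ 0.1 -1.3]
the job is handed in; nothing more can be done
the job is handed in; nothing more can be done
```

All four mounts stand in their rings within about 2 mm of centre, the bar is home in the catch (measured angle 0.001 rad), and the job was handed in at about 38 s; the hand-in call returned no verdict.

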